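Mix the next sample on the touch mixer

ROBOT

A 7-joint arm with a two-finger parallel gripper is mounted at the origin on the work surface. World frame = base frame: x ahead of the robot, y to its left, z up, the work surface at z = 0. Lengths are in m, angles in degrees, forces in N, time in s.
With the tool pointing down it reaches from about 0.35 to 0.775 m from the base axis. Payload 3.1 kg.
Tool frame: the origin (TCP) lies on the centre line of the jaws, within the pads' length; the fingertips stand 17 mm ahead of it and the grasp point (between the pads) lies 2 mm behind it (robot.tip_reach is the distance from the TCP to the fingertips, in m); z points along the fingers, y is the line along which they close (so a half turn about z gives the same grasp; the last joint's range is limited). The gripper opens to 85 mm and grips with 20 to 120 N. Pads are 22 mm wide; open, the fingers measure 114 mm over their backs; the gripper's body (76 mm by 85 mm) begins 54 mm behind the grasp point. The pads swing forward as they close: fully open they stand 13 mm farther back than shut.
Start: joints at [-67.191, 17.813, 0.802, 86.603, -0.252, 75.585, -1.558], TCP at [0.234, 0.498, 0.248] pointing down, gripper open.
Joint ranges: [-154.91, 154.91], [-16.99, 109.72], [-72.82, 74.43], [7.12, 147.25], [-82.49, 262.49], [11.32, 116.49], [-174.64, 174.64]. Speed limits (degrees/s): [159.86, 159.86, 180, 180, 180, 180, 180].

INTERFACE

Orientations are given as [roll, pitch, yaw] about the fixed x, y, z axes, in that order (R = Rz(yaw) Ry(pitch) Rx(roll)).
In Python, from station import robot, fingers, vision, workorder, recognise gives the robot as it stands. Calls block until the motion is done:
- robot.move_to(position, orientation): joint-space move of the TCP to a pose.
- robot.line_to(position, orientation=None, velocity=0.15, f_stop=None): straight line of the TCP; orientation=None keeps the orientation; velocity is the mean speed in m/s. With f_stop (N) it stops when the force on the tool has changed by that much, and returns True; else False.
- robot.move_j(angles): joint-space move.
- fingers.gripper_to(opening, force=None): opening from 0.0 (shut) to 1.0 (fully open); force is the grip in N (None keeps the last); returns when the fingers have stopped.
- robot.pause(seconds).
- robot.inverse_kinematics(position, orientation): joint angles nearest the present ones, or None.
- vision.grab_frame(name): name is "scene" or "top" or "wrist"; returns the picture (420x560x3 uint8, red, green, blue); there is no depth.
- vision.calibration(name): a dict with "mtx" (3x3 intrinsics, pixels), "k1" (the pictures are not rectified: a ray, as slopes to the right and down, at radius r is drawn at 1 + k1 r^2 times it, then the intrinsics apply), "extrinsics" (4x4, takes a point from world to camera coordinates); the wrist camera has in their place "T_tool_cam" (4x4, takes a point from camera to tool coordinates, whose origin is the TCP and whose axes are the flange's). Camera axes: x right, y up, looking along -z (the intrinsics and any distortion apply to the point x, -y, -z); pixel columns grow to the right and rows downward; lengths in m; the calibration is good to about 2 mm. A picture is of the moment at which its call begins: read the wrist's pose just before it. calibration takes no time and is no camera call.
A pose or a line that the arm cannot do raises robot.PlanningError and nothing moves.
- workorder.close_job(): hands the job in; it is judged then, once.
Trained networks look in the newest picture that a camera, given by its name, has taken for a name from the list of things; names that differ only in an ending like _2 or _b are one class to them, and where a whole thing is asked for, a point or a joint stands for the part that bears it (a point fixed in the world has none). Each returns a list of dicts, best first, with "p" (0 to 1); they miss things now and then, are a little off and sometimes report something else, mostly with a low value. They report only what shows in the picture. A call takes as long as a camera call.
- recognise(label, camera): "rect" ([centre column, centre row, width, height] in pixels, round what is visible of it).
Readings, each from a call of its own:
- robot.current_time_s(): time.
- robot.current_joint_positions(): joint angles.
- robot.current_dq(): joint speeds.
- robot.current_joint_torque(): joint torques, N m.
- robot.current_tool_pos(): TCP position.
- robot.current_eef_rot(): TCP orientation.
- robot.current_contact_force(): force on the tool from outside, world axes, zero at the start.
- robot.current_torque(): the same for the moment, N m.
- robot.current_finger_gap(): opening from 0.0 (shut) to 1.0 (fully open).
- robot.current_gripper_force(): force on a finger pad.
Only numpy, scipy, OpenCV 4.12 (cv2) and the standard library are available. Lean on these libraries where they do the work, as an engineer would, in place of code of your own. Each camera call takes 0.05 s, during which the arm holds its last target. There are 200 camera calls.

TASK

The finished clear flask has been left in the touch mixer's ring head: lift it out and stand it upright in the empty cork ring. Then take the amber flask, seat it upright in the ring head and press it down steadily against the spring, without forcing the glass, until the head is at or close to the bottom of its travel. Finish while still gripping the amber flask and holding it pressed down like that, with everything else on the bench left where it was.

Things in the scene. Friction and masses are not known exactly. Their poses are not given: they have to be found in the camera images.
- amber_flask_mid (a point): Stoppered round flask, brown (amber) glass; bulb 64 mm across, straight neck 22 mm across (66 to 97 mm above the underside, free to grip), 27 mm rim, 25 mm blue stopper; 112 mm tall, about 0.15 kg, weighted low. Site on its axis half-way up, 56 mm above the underside; the neck's middle is 26 mm above it along the flask's own z (up through the neck). Starts upright in cork_ring_full.
- clear_flask_mid (a point): Stoppered round flask, clear glass; bulb 64 mm across, straight neck 22 mm across (66 to 97 mm above the underside, free to grip), 27 mm rim, 25 mm red stopper; 112 mm tall, about 0.15 kg, weighted low. Site on its axis half-way up, 56 mm above the underside; the neck's middle is 26 mm above it along the flask's own z (up through the neck). Starts upright in the mixer's ring head.
- cork_ring_full: Loose cork flask ring lying flat on the bench, 90 mm outside, 48 mm bore, 30 mm tall, 80 g; origin at the centre of its underside, z up. A round flask sits in its bore with the flask's underside 19 mm above the bench (half-way point 75 mm above it). The amber flask starts in this one.
- cork_ring_free: Loose cork flask ring lying flat on the bench, 90 mm outside, 48 mm bore, 30 mm tall, 80 g; origin at the centre of its underside, z up. A round flask sits in its bore with the flask's underside 19 mm above the bench (half-way point 75 mm above it). This one starts empty.
- mixer: Touch-operated vortex mixer, white box on a black base, 150 mm deep (its x), 112 mm wide (its y), 82 mm tall, knob and switch on its -x face; fixed to the bench. Origin at the centre of its underside. It carries the black rubber ring head on a sprung steel stem.
- head_lip (a point): Centre of the top of the mixer's round rubber ring head, 66 mm outside with a 42 mm opening facing up, 124 mm above the bench when up; it goes down with the head. A seated round flask has its half-way point 45 mm above this point.
- mixer_head (a joint): How far the ring head is pressed down, m: 0 = up, 0.012 = on its stop. Moves straight down against a spring: it starts to give at about 4 N and needs about 10 N at the stop; it springs up when let go. A flask's own weight does not press it down.
- conical_flask: Bystander: clear conical glass flask, 70 mm wide, 104 mm tall; origin at its underside.
- tape_roll: Bystander: roll of beige tape lying flat, 100 mm across, 48 mm tall; origin at its underside.
- scissors: Bystander: blue-handled scissors lying flat, about 160 mm long; origin at its underside.
- glue_bottle: Bystander: white glue bottle with a blue cap, 54 mm wide, 135 mm tall; origin at its underside.
- screwdriver: Bystander: screwdriver lying flat, about 200 mm long; origin at its underside.
- beaker: Bystander: green plastic beaker, 66 mm wide, 75 mm tall; origin at its underside.

How it is judged (in metres and radians):
On the way, in this order (a step that is already met when the one before it is completed fails the run):
1. the clear flask stands let go in the cork ring that was empty (horizontal distance between clear_flask_mid and cork_ring_free below 0.012 m and angle between clear_flask_mid's own z axis and vertical below 0.3 rad and z of clear_flask_mid in the frame of cork_ring_free between 0.066 and 0.084 m and height (world z) of cork_ring_free below 0.005 m and contact force between the fingers and clear_flask below 0.1 N), for 0.2 s.
2. the amber flask, gripped, is pressed down in the ring head (horizontal distance between amber_flask_mid and head_lip below 0.01 m and angle between amber_flask_mid's own z axis and vertical below 0.2 rad and z of amber_flask_mid in the frame of head_lip below 0.05 m and value of joint mixer_head above 0.009 m and contact force between amber_flask and mixer above 4 N and contact force between the fingers and amber_flask above 2 N and distance between the grasp point and amber_flask_mid below 0.065 m and contact force between each of the arm, the fingers and mixer below 0.5 N), for 0.3 s.
At the end, for the whole second after the job is handed in: The gripped amber flask, upright (0.2 rad) and within 10 mm of the head's axis, holds the head down at least 9 of 12 mm, the robot not touching the mixer; the clear flask stands free in the once empty ring (12 mm, 0.3 rad), that ring flat on the bench (all of step 1 and all of step 2 and linear speed of each of amber_flask, clear_flask below 0.02 m/s); the arm keeps its last pose, push and grip.
It fails at once if the amber flask is forced against the mixer with more than 45 N (contact force between amber_flask and mixer above 45 N).
It fails at once if a round flask is tipped over (0.8 rad) (angle between any of amber_flask_mid, clear_flask_mid's own z axis and vertical above 0.8 rad).
It fails at once if a bystander or a cork ring is moved by more than 30 mm (distance of any of conical_flask, tape_roll, scissors, glue_bottle, screwdriver, beaker, cork_ring_full, cork_ring_free from where it was at the start of the episode above 0.03 m).
It also fails if it takes over 58 s, if anything falls off the work surface, if the arm or the gripper's body presses on something with over 40 N, if the wrist force passes 120 N, or if a joint passes its speed limit or range.

## Working session

There is one attempt and no reset: what is moved stays moved. The work goes in short steps, each a Python script; the robot and the scene stay as the last script left them, time stands still between calls to the robot, and variables do not carry over. Pictures are saved under pics/ and viewed, at most 10 in all, crops included, and the job is handed in when it is done.

```bash
mkdir -p pics
cat > h.py <<'E'
import numpy as np, cv2
from station import robot, fingers, vision, workorder, recognise
def shot(cam,name=None):
    im=vision.grab_frame(cam)
    if name: cv2.imwrite('pics/'+name,im[...,::-1])
    return im
E
python3 - <<'E'
from h import *
a=shot('scene');b=shot('top')
for c in('scene','top'):
    k=vision.calibration(c);print(c,np.round(k['mtx'],1).tolist(),k['k1'],np.round(k['extrinsics'],3).tolist())
    for l in('amber_flask_mid','clear_flask_mid','cork_ring_free','mixer','head_lip'):
        print(l,[(round(d['p'],2),np.round(d['rect']).tolist()) for d in recognise(l,c)[:3]])
print(vision.calibration('wrist'),robot.current_eef_rot(),robot.current_time_s())
cv2.imwrite('pics/a.png',a[...,::-1]);cv2.imwrite('pics/b.png',b[...,::-1])
E
```

```text
scene [[445.3, 0.0, 281.5], [0.0, 445.3, 194.1], [0.0, 0.0, 1.0]] -0.13467008356459592 [[0.039, 0.999, -0.009, -0.028], [-0.762, 0.036, 0.647, 0.356], [0.647, -0.019, 0.762, -1.683], [0.0, 0.0, 0.0, 1.0]]
amber_flask_mid [(0.58, [363.0, 201.0, 22.0, 28.0])]
clear_flask_mid [(0.85, [275.0, 182.0, 27.0, 38.0])]
cork_ring_free [(0.98, [193.0, 200.0, 27.0, 35.0])]
mixer [(0.63, [278.0, 209.0, 49.0, 53.0]), (0.54, [238.0, 183.0, 12.0, 29.0])]
head_lip [(0.65, [275.0, 200.0, 26.0, 16.0])]
top [[426.2, 0.0, 288.6], [0.0, 426.2, 206.7], [0.0, 0.0, 1.0]] 0.003682627644948895 [[0.025, -1.0, -0.014, -0.003], [0.983, 0.022, 0.184, -0.596], [-0.184, -0.019, 0.983, -1.286], [0.0, 0.0, 0.0, 1.0]]
amber_flask_mid [(0.75, [217.0, 214.0, 21.0, 24.0])]
clear_flask_mid [(0.64, [292.0, 211.0, 20.0, 22.0])]
cork_ring_free [(0.79, [373.0, 242.0, 23.0, 31.0]), (0.17, [218.0, 218.0, 29.0, 31.0])]
mixer [(0.91, [293.0, 225.0, 49.0, 55.0]), (0.18, [222.0, 167.0, 21.0, 19.0])]
head_lip [(0.49, [433.0, 216.0, 28.0, 22.0]), (0.24, [223.0, 166.0, 22.0, 19.0])]
{'mtx': array([[331.48971669,   0.        , 283.96119636],
       [  0.        , 331.48971669, 207.78162015],
       [  0.        ,   0.        ,   1.        ]]), 'k1': -0.07642138980386334, 'T_tool_cam': array([[ 2.68435170e-04,  9.57121275e-01,  2.89687406e-01,
         7.37571038e-02],
       [ 9.99999963e-01, -2.69304233e-04, -3.68616281e-05,
         8.87648674e-04],
       [ 4.27329964e-05,  2.89687405e-01, -9.57121312e-01,
        -1.26191107e-01],
       [ 0.00000000e+00,  0.00000000e+00,  0.00000000e+00,
         1.00000000e+00]])} [-1.79999929e+02  2.56743009e-04  1.54806569e+02] 0.6
```

View pics/a.png

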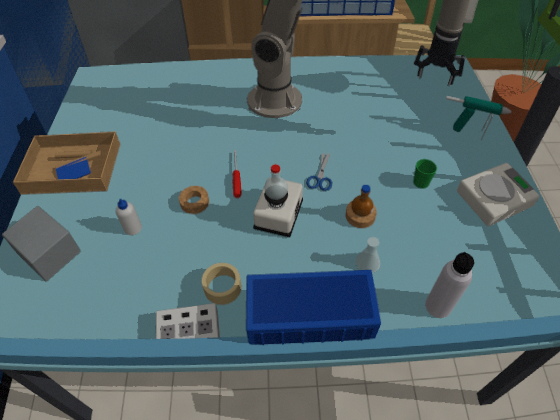

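View pics/b.png

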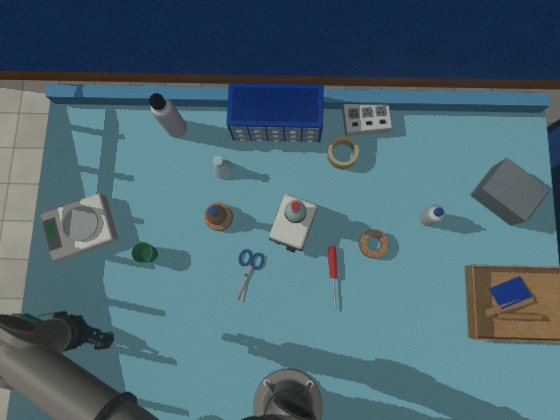

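The scene view shows the amber flask at about (362,205), the clear flask on the mixer at (275,185) and the empty ring at (194,199). In the top view they are at (217,214), (294,210) and (373,243). I'll triangulate roughly from these, then look closer with the wrist camera.

```bash
cat >> h.py <<'E'
from scipy.spatial.transform import Rotation as Ro
from scipy.optimize import least_squares
def campose(cam,tp=None,te=None):
    k=vision.calibration(cam)
    if cam=='wrist':
        T=np.eye(4);T[:3,:3]=Ro.from_euler('xyz',te,degrees=True).as_matrix();T[:3,3]=tp
        E=np.linalg.inv(T@k['T_tool_cam'])
    else: E=k['extrinsics']
    return k['mtx'],k['k1'],E
def proj(C,P):
    K,k1,E=C;p=E[:3,:3]@np.asarray(P)+E[:3,3];x=np.array([p[0]/-p[2],-p[1]/-p[2]])
    x=x*(1+k1*(x@x));return K[:2,:2]@x+K[:2,2]
def tri(Cs,pix,g=(.55,0,.1)):
    r=least_squares(lambda P:np.concatenate([proj(C,P)-q for C,q in zip(Cs,pix)]),g)
    return r.x,np.sqrt(np.mean(r.fun**2))
def onz(C,q,z,g=(.55,0)):
    return least_squares(lambda P:proj(C,[*P,z])-q,g).x
E
python3 - <<'E'
from h import *
S,T=campose('scene'),campose('top')
for n,s,t in(('amber',(363,201),(217,214)),('clear',(275,182),(293,211)),('ring',(193,200),(373,243)),('amb stop',(365,188),(213,211)),('clr stop',(275.5,168.5),(295,207)),('screwdriver',(237,183),(333,261))):
    p,e=tri([S,T],[s,t]);print(n,p.round(3),round(e,2))
    print(onz(T,t,.02).round(3))
for x,y in((.55,0),(.55,.2),(.5,-.2)):
  for z in(.35,.42):
    for yaw in(0,90,-90,180,150):
      q=robot.inverse_kinematics([x,y,z],[180,0,yaw]); print(x,y,z,yaw,None if q is None else np.round(q))
E
```

```text
amber [0.565 0.236 0.072] 0.78
[0.573 0.243]
clear [ 0.563 -0.007  0.164] 0.83
[ 0.589 -0.003]
ring [ 0.492 -0.26   0.016] 0.18
[ 0.492 -0.259]
amb stop [0.564 0.236 0.128] 0.39
[0.583 0.256]
clr stop [ 0.565 -0.009  0.218] 0.2
[ 0.602 -0.009]
screwdriver [ 0.432 -0.13   0.019] 0.51
[ 0.432 -0.132]
0.55 0 0.35 0 [-32.  19.  43.  76. -13.  90. -81.]
0.55 0 0.35 90 [-31.  19.  41.  76. -12.  90.   9.]
0.55 0 0.35 -90 [ -44.   25.   65.   76.  -22.   92. -163.]
0.55 0 0.35 180 [-24.  17.  31.  76.  -9.  89.  96.]
0.55 0 0.35 150 [-26.  18.  33.  76.  -9.  90.  66.]
0.55 0 0.42 0 [-31.  20.  45.  65. -14. 100. -81.]
0.55 0 0.42 90 [-30.  19.  42.  65. -13. 100.   9.]
0.55 0 0.42 -90 [ -41.   25.   64.   66.  -23.  102. -164.]
0.55 0 0.42 180 [-24.  18.  33.  65. -10.  99.  96.]
0.55 0 0.42 150 [-25.  18.  34.  65. -10.  99.  66.]
0.55 0.2 0.35 0 [ -45.   23.   36.   70.  -13.   92. -101.]
0.55 0.2 0.35 90 [-39.  22.  26.  69.  -9.  91. -15.]
0.55 0.2 0.35 -90 [-23.  21.   2.  69.  -1.  91. 159.]
0.55 0.2 0.35 180 [-31.  21.  14.  69.  -5.  91.  72.]
0.55 0.2 0.35 150 [-32.  21.  16.  69.
[... 153 characters left out ...]
.  22.   3.  58.  -1. 101. 159.]
0.55 0.2 0.42 180 [-31.  22.  16.  58.  -6. 101.  72.]
0.55 0.2 0.42 150 [-32.  22.  17.  58.  -6. 101.  43.]
0.5 -0.2 0.35 0 [-16.  19.  50.  78. -14.  90. -57.]
0.5 -0.2 0.35 90 [-25.  24.  67.  78. -22.  92.  39.]
0.5 -0.2 0.35 -90 [ -24.   23.   65.   78.  -20.   92. -142.]
0.5 -0.2 0.35 180 [-23.  22.  62.  78. -19.  91. 127.]
0.5 -0.2 0.35 150 [-24.  23.  66.  78. -21.  92.  99.]
0.5 -0.2 0.42 0 [ -8.  17.  41.  67. -12.  99. -60.]
0.5 -0.2 0.42 90 [-23.  25.  70.  68. -24. 102.  40.]
0.5 -0.2 0.42 -90 [ -21.   23.   64.   68.  -21.  101. -142.]
0.5 -0.2 0.42 180 [-21.  23.  65.  68. -21. 101. 128.]
0.5 -0.2 0.42 150 [-22.  24.  68.  68. -23. 102.  99.]
```

```bash
cat > m.py <<'E'
from h import *
import json
R=[180,0,180]; out=[]
pts=[('amber',(.565,.236)),('clear',(.564,-.008)),('ring',(.492,-.26))]
tiles=[];log={}
for n,(x,y) in pts:
    Cs=[];ims=[]
    for i,(dx,dy) in enumerate(((-.02,.05),(-.02,-.05))):
        robot.move_to([x+dx,y+dy,.36],R); robot.pause(.15)
        C=campose('wrist',robot.current_tool_pos(),robot.current_eef_rot()); im=shot('wrist',f'{n}{i}_raw.png')
        labs={'amber':('amber_flask_mid','cork_ring_full'),'clear':('clear_flask_mid','mixer'),'ring':('cork_ring_free',)}[n]
        d={l:[(round(a['p'],2),np.round(a['rect'],1).tolist()) for a in recognise(l,'wrist')[:2]] for l in labs}
        print(n,i,d,proj(C,[x,y,.03]).round())
        log[f'{n}{i}']=[C[0].tolist(),C[1],C[2].tolist()]
        tiles.append(cv2.resize(im,(400,300)))
json.dump(log,open('log.json','w'))
M=np.vstack([np.hstack(tiles[i:i+2]) for i in(0,2)]);cv2.imwrite('pics/c.png',M[...,::-1])
cv2.imwrite('pics/d.png',np.hstack(tiles[4:])[...,::-1]);print(robot.current_time_s(),robot.current_finger_gap())
E
python3 m.py
```

```text
amber 0 {'amber_flask_mid': [(0.84, [249.7, 182.8, 50.4, 56.5]), (0.57, [26.9, 203.1, 53.7, 57.4])], 'cork_ring_full': [(0.67, [249.7, 176.9, 64.9, 62.2])]} [247. 178.]
amber 1 {'amber_flask_mid': [(0.92, [323.9, 182.7, 49.7, 52.8])], 'cork_ring_full': [(0.77, [319.5, 176.4, 63.8, 65.1])]} [318. 178.]
clear 0 {'clear_flask_mid': [(0.58, [235.9, 209.0, 56.8, 69.0])], 'mixer': [(0.77, [249.2, 166.0, 111.2, 135.4])]} [246. 177.]
clear 1 {'clear_flask_mid': [(0.66, [328.0, 207.4, 62.2, 69.0])], 'mixer': [(0.56, [325.3, 160.6, 113.8, 124.2])]} [317. 177.]
ring 0 {'cork_ring_free': [(0.81, [245.2, 174.1, 62.9, 66.8])]} [246. 176.]
ring 1 {'cork_ring_free': [(0.92, [316.0, 175.1, 67.3, 66.4])]} [317. 177.]
6.55 1.0020704874897215
```

View pics/c.png

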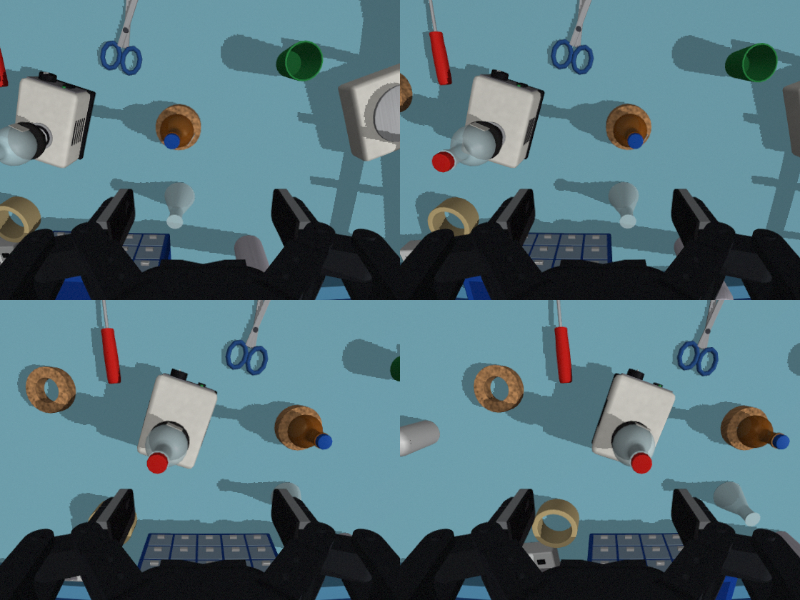

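View pics/d.png

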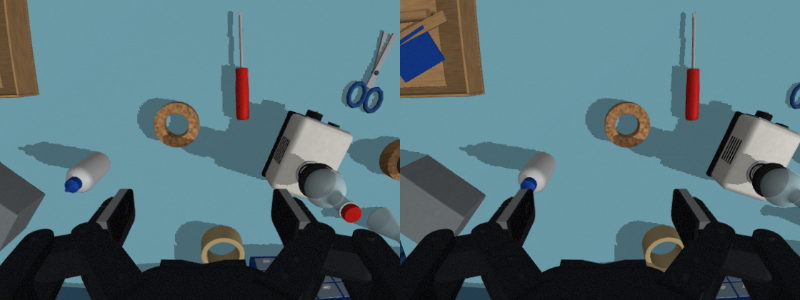

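The wrist pictures show both stoppers clearly (tile pixels: blue at about (172,141), red at about (157,463)), and the empty ring with its bore at about (177,124). Next I'll triangulate from colour blobs.

```bash
cat > t.py <<'E'
from h import *
import json
L=json.load(open('log.json'));cam=lambda k:(np.array(L[k][0]),L[k][1],np.array(L[k][2]))
def blob(k,col,near):
    h=cv2.cvtColor(cv2.imread(f'pics/{k}_raw.png'),cv2.COLOR_BGR2HSV);H,S,V=cv2.split(h)
    m={'red':((H<8)|(H>172))&(S>150)&(V>80),'blue':(H>105)&(H<125)&(S>150)&(V>70),'cork':(H>6)&(H<20)&(S>70)&(V>60)}[col].astype(np.uint8)
    n,lab,st,c=cv2.connectedComponentsWithStats(m);
    i=min((i for i in range(1,n) if st[i,4]>60),key=lambda i:np.hypot(*(c[i]-near)))
    (ux,uy),r=cv2.minEnclosingCircle(cv2.findContours((lab==i).astype(np.uint8),0,1)[0][0])
    print(k,c[i].round(1),st[i].tolist(),(round(ux,1),round(uy,1)));return np.array([ux,uy]) if col=='cork' else c[i]
for n,col,g in(('amber','blue',((241,197),(329,197))),('clear','red',((220,228),(337,228))),('ring','cork',((248,174),(316,174)))):
    p=[blob(n+str(i),col,g[i]) for i in(0,1)];print(n,*tri([cam(n+'0'),cam(n+'1')],p))
for n,a,b in(('amberflask',(249.7,182.8),(323.9,182.7)),('clearflask',(235.9,209),(328,207.4)),('ring',(245.2,174.1),(316,175.1))):
    k=n[:5] if n!='ring' else n; print(n,*tri([cam(k+'0'),cam(k+'1')],[a,b]))
C=cam('clear0');print('mixer view',[proj(C,[.564,-.008,z]).round() for z in(.1,.124,.236)])
E
python3 t.py
```

```text
amber0 [240.2 197.5] [230, 187, 21, 22, 358] (240.3, 197.4)
amber1 [329.1 197.1] [319, 187, 21, 21, 357] (329.0, 197.0)
amber [0.5670035  0.23938963 0.12703656] 0.035988375535263586
clear0 [220. 228.] [206, 214, 29, 29, 656] (220.0, 227.7)
clear1 [337.7 228. ] [324, 214, 29, 29, 642] (337.7, 227.8)
clear [ 0.56885543 -0.00918039  0.22130858] 0.020848173398329627
ring0 [246.9 174.2] [216, 143, 63, 63, 2407] (247.1, 174.0)
ring1 [317.8 174.3] [287, 143, 63, 63, 2376] (317.5, 174.2)
ring [ 0.49034259 -0.25921683  0.02124944] 0.0035763583883605204
amberflask [0.56723572 0.24246851 0.05053056] 0.10846131101961862
clearflask [ 0.57561782 -0.0068915   0.14095739] 0.567054822646718
ring [ 0.49050843 -0.26158478  0.02426103] 0.279129493722229
mixer view [array([239., 189.]), array([237., 194.]), array([218., 229.])]
```

Run:
```python
from h import *
R=[180,0,180]
x,y=.569,-.009; rx,ry=.4905,-.2595
robot.move_to([x,y,.30],R)
print(robot.line_to([x,y,.195],R,velocity=.12,f_stop=8))
fingers.gripper_to(0.0,force=40)
print('gap',robot.current_finger_gap(),robot.current_gripper_force(),robot.current_tool_pos())
robot.line_to([x,y,.29],R,velocity=.12)
print('gap',robot.current_finger_gap(),robot.current_gripper_force(),robot.current_contact_force())
robot.move_to([rx,ry,.22],R)
robot.pause(.2)
C=campose('wrist',robot.current_tool_pos(),robot.current_eef_rot());shot('wrist','e.png')
print(proj(C,[rx,ry,.03]),[d['rect'] for d in recognise('cork_ring_free','wrist')[:1]],robot.current_time_s())
```

```text
False
gap 0.28323598009098755 39.05403470154852 [ 0.56920669 -0.00908385  0.19531926]
gap 0.2871508342721566 39.24225874710828 [-0.11167115 -0.1195006  -1.43461619]
[281.13701928 184.30638438] [[412.3, 87.4, 30.4, 174.8]] 11.7
```

View pics/e.png

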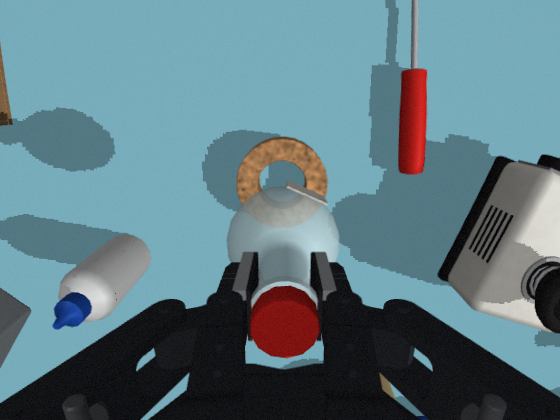

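The clear flask is held upright with its red stopper at (285,321), and the ring sits below it at (282,183), matching its projection. I'll lower it now.

Run:
```python
from h import *
R=[180,0,180]; rx,ry=.4905,-.2595
C=campose('wrist',robot.current_tool_pos(),robot.current_eef_rot())
o=onz(C,(285,321),.248,(rx,ry));print('stopper at',o,'tcp',robot.current_tool_pos())
robot.line_to([rx,ry,.125],R,velocity=.12)
print(robot.line_to([rx,ry,.098],R,velocity=.04,f_stop=3),robot.current_tool_pos(),robot.current_contact_force())
fingers.gripper_to(0.75); robot.pause(.2)
robot.line_to([rx,ry,.22],R,velocity=.15)
robot.move_to([.52,-.05,.36],R);robot.pause(.15)
C=campose('wrist',robot.current_tool_pos(),robot.current_eef_rot());shot('wrist','f.png')
print('ring/clear',proj(C,[rx,ry,.02]),proj(C,[rx,ry,.127]),'head pred',proj(C,[.569,-.009,.124]))
print([recognise(l,'wrist')[:2] for l in('head_lip','clear_flask_mid')],robot.current_tool_pos(),robot.current_time_s())
np.save('f.npy',C[2])
```

```text
stopper at [ 0.48901358 -0.25722267] tcp [ 0.49131921 -0.25838663  0.22017841]
True [ 0.49081077 -0.25917297  0.10077688] [ 0.96999982 -0.97972016  2.48332623]
ring/clear [136.37771345 143.48327899] [ 95.66960087 153.59013049] head pred [320.96629992 219.63383232]
[[{'rect': [321.9, 216.8, 57.0, 56.6], 'p': 0.63}], [{'rect': [477.1, 196.4, 63.5, 60.7], 'p': 0.55}]] [ 0.51971782 -0.05111128  0.35937459] 16.125
```

View pics/f.png

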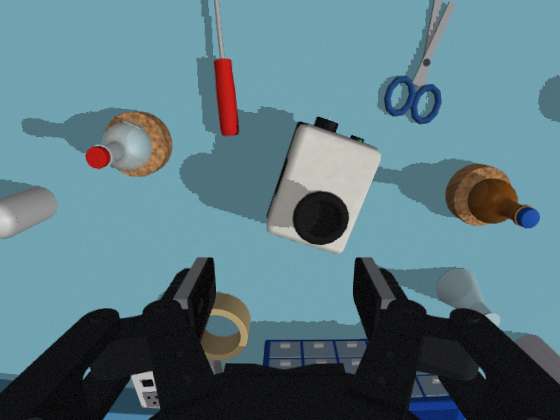

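The clear flask stands in the ring: its stopper is at (98,156), against (96,154) predicted. The empty head is at (321,217), within about 2 mm of the prediction. Next is the amber flask.

Run:
```python
from h import *
R=[180,0,180]; x,y=.567,.239
C=(*campose('wrist',[0,0,0],[0,0,0])[:2],np.load('f.npy'))
print('head',onz(C,(321,217.3),.124))
robot.move_to([x,y,.24],R)
print(robot.line_to([x,y,.101],R,velocity=.12,f_stop=8))
fingers.gripper_to(0.0,force=80)
print('gap',robot.current_finger_gap(),robot.current_gripper_force(),robot.current_tool_pos())
robot.line_to([x,y,.28],R,velocity=.12)
hx,hy=.568,-.009
robot.move_to([hx,hy,.28],R); robot.pause(.2)
robot.line_to([hx,hy,.23],R,velocity=.1);robot.pause(.2)
C=campose('wrist',robot.current_tool_pos(),robot.current_eef_rot());shot('wrist','g.png')
print('tcp',robot.current_tool_pos(),'head',proj(C,[hx,hy,.124]),'stopper pred',proj(C,[hx,hy,.23+.03]),robot.current_contact_force(),robot.current_time_s())
```

```text
head [ 0.56617089 -0.00904366]
False
gap 0.27382018134874986 78.00754621624947 [0.56739213 0.23908746 0.10155705]
tcp [ 0.5684758  -0.00908795  0.23081324] head [283.01810603 210.41250683] stopper pred [281.90370739 327.37947839] [-0.12091122  0.42084777 -1.70428003] 22.8333
```

View pics/g.png

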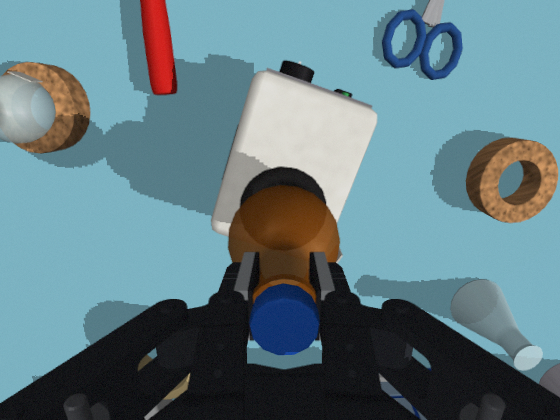

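The amber flask is held upright with its stopper at (284,320), and the head is centred under it at column 283. Now I'll seat it and press.

Run:
```python
from h import *
R=[180,0,180]; hx,hy=.568,-.009
p=lambda s:print(s,robot.current_tool_pos().round(4),np.round(robot.current_contact_force(),2),round(robot.current_gripper_force(),1))
robot.line_to([hx,hy,.202],R,velocity=.08);p('above')
for z in np.arange(.198,.176,-.002):
    s=robot.line_to([hx,hy,z],R,velocity=.02);robot.pause(.1);p(round(z,3))
    if robot.current_contact_force()[2]>11: break
shot('wrist','i.png');shot('scene','h.png');print(robot.current_time_s())
im=cv2.imread('pics/h.png')[120:270,150:400]
cv2.imwrite('pics/j.png',np.hstack([cv2.resize(im,(400,240),interpolation=2),cv2.resize(cv2.imread('pics/i.png'),(320,240))]))
```

```text
above [ 0.5679 -0.009   0.2017] [ 0.49  0.92 -0.24] 78.2
0.198 [ 0.5681 -0.009   0.1982] [-0.38  0.07 -0.53] 78.2
0.196 [ 0.5687 -0.0091  0.1969] [ 0.78 -0.33  2.63] 78.2
0.194 [ 0.5684 -0.0091  0.1943] [ 1.25 -0.    4.56] 78.2
0.192 [ 0.5682 -0.0091  0.1922] [1.99 0.45 5.  ] 78.2
0.19 [ 0.5684 -0.0091  0.1904] [1.36 0.03 5.54] 78.3
0.188 [ 0.5686 -0.0091  0.1887] [ 2.   -0.43  5.74] 78.3
0.186 [ 0.5689 -0.0091  0.187 ] [ 1.72 -0.52  6.46] 78.3
0.184 [ 0.5691 -0.0092  0.1853] [ 1.26 -0.01  7.51] 78.3
0.182 [ 0.5701 -0.0096  0.1845] [ 0.3  -1.15 11.67] 78.4
26.6833
```

View pics/j.png

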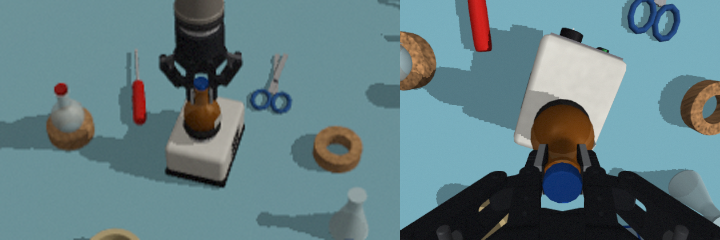

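The amber flask sits upright in the head, and the clear flask stands in its ring. The force jump to 11.7 N after about 12 mm of travel means the head is on its stop. After one steadiness check I'll hand in.

Run:
```python
from h import *
robot.pause(.6);print(robot.current_tool_pos(),robot.current_contact_force(),abs(np.array(robot.current_dq())).max())
print(workorder.close_job())
```

```text
[ 0.57008818 -0.00953319  0.18446803] [ 1.16465958 -1.08254203 11.66695038] 0.1428904192117875
the job is handed in; nothing more can be done
None
```

The job is handed in (no verdict came back): the clear flask stands upright in the once-empty cork ring, and the gripped amber flask holds the mixer head down about 12 mm, apparently on its stop, at about 12 N.

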